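# Seat the test blocks on the stop fence with the draw gauge

## Robot

A 6-joint arm with a two-finger parallel gripper is mounted at the origin on the work surface. World frame = base frame: x ahead of the robot, y to its left, z up, the work surface at z = 0. Lengths are in mm, angles in rad, forces in N, time in s.
With the tool pointing down it reaches from about 325 to 775 mm from the base axis. Payload 9.3 kg.
Tool frame: the origin (TCP) lies midway between the tips of the shut fingers; the grasp point (between the pads) lies 19 mm behind it; y points along the fingers, z is the direction in which the jaws open and shut, and the axes are right-handed (so a half turn about y gives the same grasp; the last joint's range is limited). The gripper opens to 85 mm and grips with 20 to 120 N. Pads are 22 mm wide; open, the fingers measure 114 mm over their backs; the gripper's body (76 mm by 85 mm) begins 54 mm behind the grasp point. The pads swing forward as they close: fully open they stand 13 mm farther back than shut.
Start: joints at [-1.407, 0.259, 0.021, 1.334, 0, 1.418], TCP at [171.333, -522.629, 231.279] pointing down, gripper open.
Joint ranges: [-3.04, 3.04], [-0.91, 1.82], [-1.04, 1.36], [-1.92, 1.95], [-1.52, 1.45], [-3.14, 3.14]. Speed limits (rad/s): [2.22, 2.22, 2.79, 3.14, 3.14, 3.14].

## Interface

Orientations are given as a unit quaternion [w, x, y, z].
In Python, from plant import ctrl, vision gives the robot as it stands.
- The arm moves only by the tool carry_out, never from a script. Its argument "rows" is a list of rows, each an object with "grip": the gripper's target within -1 to 1 (shut at 1, half-way at 0, fully open at -1); "xyz": the shift along the world's x, y, z in m, a list of three; "rot": the turn, a rotation vector about the world's x, y, z in rad, a list of three. In form: [{"grip": grip, "xyz": [tx, ty, tz], "rot": [rx, ry, rz]}, ...]. A call has 1 to 12 rows; each row is the pose to reach, as a shift and turn from the pose commanded when the call began; what a row does not reach only later rows make up. A row lasts 1/10 s, in which the tool goes at most 50 mm and 8.59 degrees, less where a joint would pass 70% of its speed; a pose out of reach is approached as far as the arm can. A call with a gripper value outside its range is refused whole. The fingers move at their own pace and stop on an object; "force" is the grip in N (left out, the last holds). Time passes only in rows, so rows that repeat a pose let the fingers close. It gives the time, the measured TCP pose, the force and the opening at its end, in the units of the state.
- ctrl.sense(): the state, without advancing time (a new reading comes with each control period).
- vision.read_camera(name): name is "scene" or "top"; returns a dict with "image" (480x640x3 uint8, red, green, blue), "fov_y" (degrees; the focal length in pixels is half the picture's height over the tangent of half this angle, whatever the lens; pixels are square), "cx", "cy" (the principal point, pixels), "dist" ([k1, k2, p1, p2, k3] as OpenCV has them; the pictures are not rectified), "pose" (4x4, takes a point from camera to world coordinates). Camera axes: x right, y down, z forward; pixel columns grow to the right and rows downward; lengths in mm; the calibration is good to about 2 mm. A picture is of the moment at which its call begins. There is no depth.
- ctrl.sign_off(): hands the job in, once; it reports no verdict.
The state is a dict: "time_s": time; "joint_positions": joint angles; "qvel": joint speeds; "joint_efforts": joint torques, N m; "tool_pos": TCP position; "eef_rot": TCP orientation; "ft_force": force on the tool from outside, world axes, zero at the start; "torque": the same for the moment, N m; "opening": finger opening in mm.
Only numpy, scipy, OpenCV 4.12 (cv2) and the standard library are available. Lean on these libraries where they do the work, as an engineer would, in place of code of your own. Each camera call takes 0.05 s, during which the arm holds its last target.

## Task

Nudge the stray steel test block in beside the other two so that all three stand wholly in front of the draw gauge's cross bar. Then draw the gauge's pull slide toward the fence so the bar seats the blocks flush and square against the stop fence, keep the needle between the two long lines for about two seconds without ever pulling well past the second line (a 30 mm reading is too far), and ease the bar and slide all the way home without letting them snap back. Leave the bottle, the dark steel disc, the wrench and the brush where they are.

Things in the scene. Friction and masses are not known exactly. Their poses are not given: they have to be found in the camera images.
- gauge: Fixed housing of the draw gauge: grey box 150 x 120 x 45 mm (x, y, z) on a 170 mm wide, 10 mm thick foot, beyond the blocks. Origin: centre of its underside, on the table. Its -x axis is the pull direction, roughly toward the robot. Two 12 mm rods at y = +-40 mm, 20 mm above the table, leave its front (x = -75 mm) and carry the cross bar.
- bar_face (a point): Centre of the flat pushing (-x) face of the aluminium cross bar, 18 mm above the table. The bar is 220 mm long (gauge y, +-110 mm), 20 mm thick, from 4 to 32 mm above the table. At home the face is at x = -145 mm in the gauge frame, and 50 mm of rod shows between bar and housing. Axes as the gauge's.
- drawbar (a joint): Travel of the cross bar out of the housing along the gauge's -x, m: 0 is home, limit 0.10. A weak return spring (1.8 N at home to 3.3 N at 0.10) draws it home by itself.
- lip (a point): Middle of the back (+x) face of the pull slide's upright steel lip, 65 mm above the table: fingertips behind it push it to the gauge's -x. Lip 44 mm wide (y), 10 thick (x), 42 to 82 mm above the table, on a 34 x 50 mm plate (36 to 42 mm up) that slides on top of the bar. At home at x = -123 mm, y = 0 in the gauge frame, 48 mm clear behind it to the housing's front. Axes as the gauge's.
- pull (a joint): Gauge reading: how far the sprung pull slide is drawn along -x relative to the bar, m; 0 home, stop at 0.036. Pulling force = 2 N + 600 N/m x reading (14 N at 0.020). Pulling the lip first brings bar and blocks along (friction: at most about 10 N); only when bar, blocks and fence are hard together does the reading reach the two long lines, at 0.016 and 0.024.
- scale (a point): Zero of the white scale plate (56 x 30 mm, top 36 mm above the table) on the cross bar, on the +y side of the pull slide. A dark needle on the slide points at it: over this point at reading 0, moving to -x as it is pulled. Two long black lines lie 16 and 24 mm to -x of this point; short ticks at 0, 5, 10 and 30 mm.
- fence: Fixed steel stop fence between robot and blocks: bar 20 mm thick (x), 230 long (y), 28 high, with a 6 mm foot on its -x side. Origin: centre of the bar's underside. Its +x face (x = +10 mm), facing the cross bar, is the stop. Parallel to the cross bar, 90 to 110 mm from that bar's home face. A flush block has its origin at x = +25 mm in this frame.
- plain_block: Plain steel block 30 (x) x 36 (y) x 30 mm high, about 0.25 kg. Origin: centre of its underside. Its 36 mm faces go against fence and bar.
- step_block: Steel step block, footprint 30 (x) x 36 (y) mm, three steps along y (12, 21, 30 mm high), about 0.18 kg. Origin: centre of the footprint, underside.
- vee_block: Steel vee block, footprint 30 (x) x 36 (y) mm, 30 mm high, vee groove along x in its top, about 0.2 kg. Origin: centre of its underside. Two of the three blocks stand between fence and bar near y = +-28 mm of the gauge frame; the third (any one) is astray, off one end of the bar, about 155 mm to either side.
- bottle: White plastic bottle, 44 mm diameter, 110 mm high, standing off the other end of the bar. Origin: centre of its underside. Leave it.
- puck: Dark steel disc 40 mm diameter, 18 mm high, in front of the fence. Origin: underside centre. Leave it.
- wrench: Steel wrench 160 mm long lying beside the housing on its +y side. Leave it.
- brush: Brush 170 mm long lying beside the housing on its -y side. Leave it.
Mind the look-alikes: they are no part of the job. What is shaped like the vee_block but pink, purple or turquoise is not meant.

How it is judged:
By the outcome, as a careful person would: the job done as asked, in the order asked, and still so for the second after the job is handed in, with the robot touching nothing.
It also fails if it takes over 64 s, if anything falls off the work surface, if the arm or the gripper's body presses on something with over 40 N, if the wrist force passes 120 N, or if a joint passes its speed limit or range.

## Working session

There is one attempt and no reset: what is moved stays moved. The work goes in short steps, Python scripts to look and compute and a tool call to move; the robot and the scene stay as the last step left them, time stands still between calls to the robot, and variables do not carry over. Pictures are saved under pics/ and viewed, and the job is handed in when it is done.

Besides the shell and the picture viewer there is one more tool, called after "Request:" as name(argument=value, ...), one argument or row to a line, values as JSON. carry_out: Moves the arm, as the interface text tells. Its arguments: {"type":"object","properties":{"rows":{"type":"array"},"force":{"type":"number"}},"required":["rows"]}

```bash
ls; mkdir -p pics; python3 - <<'E'
from plant import ctrl, vision
import cv2
print(ctrl.sense())
for n in("scene","top"):
    c=vision.read_camera(n); cv2.imwrite(f"pics/{n}0.png",c["image"][:,:,::-1])
    print(n,c["fov_y"],c["cx"],c["cy"],c["dist"],c["pose"])
E
```

```text
pics
{'time_s': 0.0, 'joint_positions': array([-1.40656601e+00,  2.59222151e-01,  2.07669461e-02,  1.33370854e+00,
       -1.83279820e-06,  1.41822367e+00]), 'qvel': array([-9.71924140e-06, -2.29933192e-03,  1.46155521e-04,  3.50272103e-04,
        1.54272496e-03,  5.48780637e-04]), 'joint_efforts': array([-1.05668645e-03, -5.55641913e+01,  3.44529927e+01,  1.35743123e-02,
       -2.86108216e-04, -4.62148506e-06]), 'tool_pos': array([ 171.30488428, -522.34898509,  230.65193592]), 'eef_rot': array([ 0.11153547, -0.1115424 ,  0.69873758, -0.69777069]), 'ft_force': array([ 0.37996235, -0.37264268,  0.08974473]), 'torque': array([ 0.00868287, -0.06023628,  0.00203092]), 'opening': 85.6307777399496}
scene 48.90728652242409 319.45667390485966 230.45671662786813 [-0.15928912  0.          0.          0.          0.        ] [[-2.06668765e-01  6.71188689e-01 -7.11894491e-01  1.27794521e+03]
 [ 9.78275342e-01  1.29640396e-01 -1.61773678e-01  1.45639309e+02]
 [-1.62903793e-02 -7.29862393e-01 -6.83399964e-01  7.10648452e+02]
 [ 0.00000000e+00  0.00000000e+00  0.00000000e+00  1.00000000e+00]]
top 42.925303920494045 335.0360766765355 237.94313949652866 [-0.03496324  0.          0.          0.          0.        ] [[ 1.39559502e-02 -9.93060662e-01  1.16772230e-01  4.92659720e+02]
 [-9.99625655e-01 -1.66051010e-02 -2.17444399e-02 -1.47924870e+01]
 [ 2.35325625e-02 -1.16425053e-01 -9.92920654e-01  1.00688790e+03]
 [ 0.00000000e+00  0.00000000e+00  0.00000000e+00  1.00000000e+00]]
```

View pics/scene0.png

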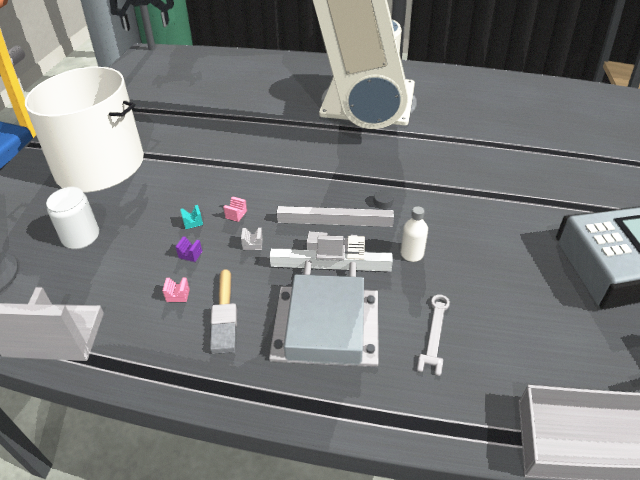

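View pics/top0.png

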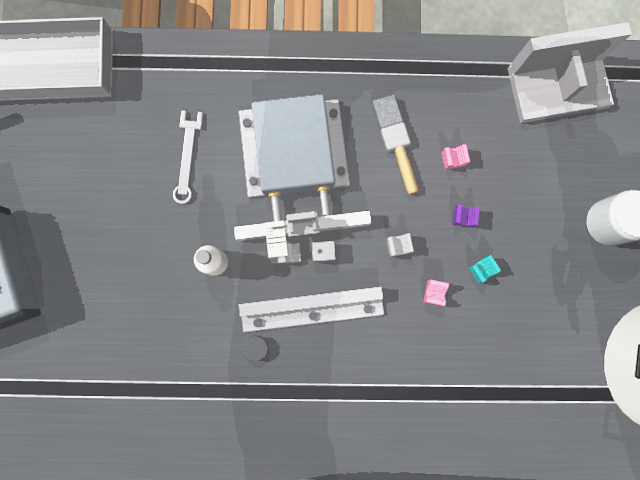

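The stray is the grey vee block at top (400,244), scene (252,239). The look-alikes are coloured: pink (436,292) and (456,156), purple (466,216), turquoise (485,269). I'll confirm this in an enlarged crop.

```bash
cat > h.py <<'E'
import numpy as np, cv2
from plant import ctrl, vision
def K(c):
    h=c["image"].shape[0]; f=h/2/np.tan(np.radians(c["fov_y"]/2))
    return np.array([[f,0,c["cx"]],[0,f,c["cy"]],[0,0,1.]])
def onz(c,uv,z):
    uv=np.array(uv,float).reshape(-1,1,2)
    n=cv2.undistortPoints(uv,K(c),np.array(c["dist"]))[:,0]
    P=np.array(c["pose"]); d=np.c_[n,np.ones(len(n))]@P[:3,:3].T; o=P[:3,3]
    return o+d*((z-o[2])/d[:,2])[:,None]
def proj(c,p):
    P=np.linalg.inv(np.array(c["pose"])); p=np.array(p,float).reshape(-1,3)
    r,_=cv2.Rodrigues(P[:3,:3]); return cv2.projectPoints(p,r,P[:3,3],K(c),np.array(c["dist"]))[0][:,0]
def crop(c,x0,y0,x1,y1,s,name):
    im=c["image"][y0:y1,x0:x1,::-1]; im=cv2.resize(im,None,fx=s,fy=s,interpolation=cv2.INTER_CUBIC)
    cv2.imwrite("pics/"+name,im)
E
python3 - <<'E'
from h import *
c=vision.read_camera("top"); crop(c,225,180,425,330,4,"topc.png")
c=vision.read_camera("scene"); crop(c,230,190,430,340,4,"scc.png")
E
```

```text
(no output)
```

View pics/topc.png

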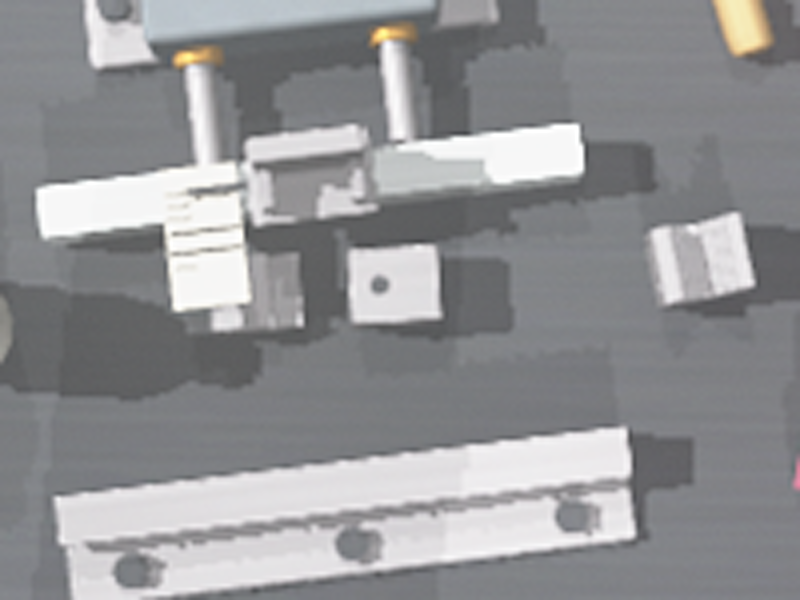

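View pics/scc.png

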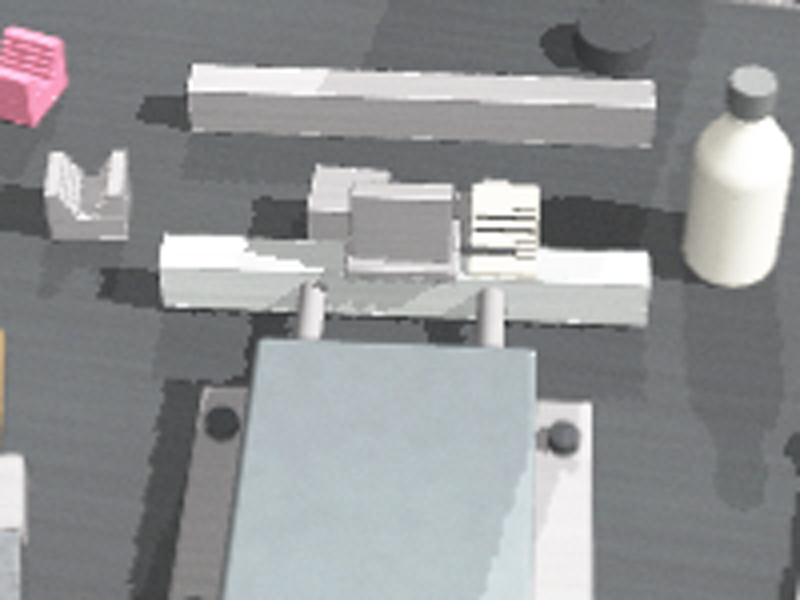

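The crop confirms it: the grey vee block at crop (702,258) is the stray. The bar runs from crop (40,210) to (583,150) and the fence from (55,497) to (630,430). The plain block is at (395,285), the step block is under the scale plate at (258,290), and the lip is at (307,143).

```bash
python3 - <<'E'
from h import *
c=vision.read_camera("top"); np.set_printoptions(precision=1,suppress=True)
P=lambda l,z:onz(c,np.array(l)/4.+[225,180]-0.375,z)[:,:2]
S={"bar":([(45,240),(583,175),(580,124),(37,187)],32),"fence":([(55,497),(628,427),(631,480),(60,543)],28),
"vee":([(650,228),(740,212),(755,287),(665,306)],30),"plain":([(348,248),(438,244),(441,319),(352,325)],30),
"step12":([(210,330),(303,328),(300,250)],12),"lip":([(245,140),(366,123),(369,148),(248,162)],82),
"scale":([(163,193),(240,188),(249,305),(172,312)],36), "house":([(145,37),(437,3)],45)}
for k,(l,z) in S.items():
    p=P(l,z); e=np.diff(np.r_[p,p[:1]],axis=0)
    print(k,p.tolist() and np.round(p,1).tolist(),"ctr",p.mean(0),"len",np.linalg.norm(e,axis=1),"yaw of -y edge",np.degrees(np.arctan2(e[0,0],-e[0,1])))
s=vision.read_camera("scene")
print(proj(s,[list(p)+[30] for p in P(*S["vee"])]))
Q=lambda l,z:onz(s,np.array(l)/4.+[230,190]-0.375,z)[:,:2]
print("scene bar back edge z32",Q([(162,268),(648,293)],32),"lip top back",Q([(350,195),(455,197)],82),"fence top back",Q([(190,98),(655,108)],28),"vee base +x",Q([(48,238),(128,240)],0),"lip bottom back",Q([(348,270),(455,275)],42))
E
```

```text
bar [[601.9, 122.8], [632.0, -92.9], [652.8, -91.5], [623.3, 126.7]] ctr [627.5  16.3] len [217.8  20.9 220.3  21.7] yaw of -y edge 7.922335866637945
fence [[499.6, 116.1], [530.8, -112.0], [509.7, -113.4], [481.5, 113.6]] ctr [505.4   1.1] len [230.3  21.2 228.7  18.3] yaw of -y edge 7.794561666023584
vee [[611.1, -120.3], [618.2, -156.8], [587.8, -162.9], [579.6, -126.5]] ctr [ 599.2 -141.6] len [37.2 31.  37.3 32.1] yaw of -y edge 11.060842392548095
plain [[601.0, 1.4], [603.2, -34.8], [572.9, -36.4], [569.9, -0.8]] ctr [586.7 -17.6] len [36.3 30.3 35.8 31.1] yaw of -y edge 3.512288604609695
step12 [[568.4, 57.3], [569.8, 19.5], [601.8, 21.3]] ctr [580.   32.7] len [37.9 32.  49.1] yaw of -y edge 2.1529874752074996
lip [[636.1, 40.7], [643.5, -5.5], [633.8, -6.8], [627.6, 39.4]] ctr [635.3  17. ] len [46.7  9.8 46.5  8.6] yaw of -y edge 9.10733576432111
scale [[621.2, 75.7], [623.8, 45.0], [576.8, 40.3], [573.5, 70.9]] ctr [598.8  58. ] len [30.8 47.2 30.7 48. ] yaw of -y edge 4.730608485727252
house [[682.8, 83.8], [698.8, -32.7]] ctr [690.8  25.6] len [117.6 117.6] yaw of -y edge 7.823903587648618
[[259.8 238.3]
 [240.1 238.4]
 [242.  227.1]
 [261.4 226.7]]
scene bar back edge z32 [[655.  -87.7]
 [628.8 127.5]] lip top back [[643.3  -3. ]
 [636.   41.4]] fence top back [[ 536.7 -107.3]
 [ 501.   117.2]] vee base +x [[ 617.  -157.9]
 [ 610.9 -119.8]] lip bottom back [[649.5  -3.3]
 [643.6  43.4]]
```

```bash
python3 - <<'E'
from h import *
from scipy.spatial.transform import Rotation as R
np.set_printoptions(precision=4,suppress=True)
s=ctrl.sense(); q=s["eef_rot"]; r=R.from_quat(q,scalar_first=True); print(r.as_matrix())
a=np.radians(7.9)
for nm,z in {"z=+gy":(-np.sin(a),np.cos(a),0),"z=-gy":(np.sin(a),-np.cos(a),0),"z=+gx":(np.cos(a),np.sin(a),0),"z=-gx":(-np.cos(a),-np.sin(a),0)}.items():
    y=np.array([0,0,-1.]); z=np.array(z); x=np.cross(y,z)
    T=R.from_matrix(np.c_[x,y,z]); print(nm,(T*r.inv()).as_rotvec())
print(s["tool_pos"])
E
```

```text
[[-0.9502 -0.0001  0.3116]
 [-0.3116  0.0004 -0.9502]
 [-0.0001 -1.     -0.0004]]
z=+gy [ 0.     -0.0007  2.9626]
z=-gy [-0.0004 -0.     -0.179 ]
z=+gx [-0.0003 -0.0004  1.3918]
z=-gx [-0.0004  0.0004 -1.7497]
[ 171.3506 -522.5412  231.0786]
```

Request:
carry_out(
  rows=[
    {"grip": 1, "xyz": [0.1, 0.075, -0.03], "rot": [0, 0, -0.05]},
    {"grip": 1, "xyz": [0.2, 0.15, -0.06], "rot": [0, 0, -0.1]},
    {"grip": 1, "xyz": [0.3, 0.225, -0.09], "rot": [0, 0, -0.179]},
    {"grip": 1, "xyz": [0.436, 0.322, -0.13], "rot": [0, 0, -0.179]},
    {"grip": 1, "xyz": [0.436, 0.322, -0.13], "rot": [0, 0, -0.179]},
    {"grip": 1, "xyz": [0.436, 0.322, -0.13], "rot": [0, 0, -0.179]},
    {"grip": 1, "xyz": [0.436, 0.322, -0.13], "rot": [0, 0, -0.179]},
    {"grip": 1, "xyz": [0.436, 0.322, -0.13], "rot": [0, 0, -0.179]},
    {"grip": 1, "xyz": [0.436, 0.322, -0.13], "rot": [0, 0, -0.179]},
    {"grip": 1, "xyz": [0.436, 0.322, -0.13], "rot": [0, 0, -0.179]},
    {"grip": 1, "xyz": [0.436, 0.322, -0.13], "rot": [0, 0, -0.179]},
    {"grip": 1, "xyz": [0.436, 0.322, -0.13], "rot": [0, 0, -0.179]},
  ],
)

```text
time_s: 1.5
tool_pos: [610.1, -196.9, 99.1]
eef_rot: [0.05, -0.051, 0.706, -0.705]
ft_force: [0.6, -0.1, -0.3]
opening: 0.2
```

Request:
carry_out(
  rows=[
    {"grip": 1, "xyz": [0, 0, 0], "rot": [0, 0, 0]},
    {"grip": 1, "xyz": [0, 0, 0], "rot": [0, 0, 0]},
    {"grip": 1, "xyz": [0, 0, -0.03], "rot": [0, 0, 0]},
  ],
)

```text
time_s: 1.8
tool_pos: [608.7, -202.8, 75.3]
eef_rot: [-0.05, 0.046, -0.704, 0.707]
ft_force: [0.6, -0.6, 0.6]
opening: 0.0
```

```bash
python3 - <<'E'
from h import *
c=vision.read_camera("top"); crop(c,225,150,475,330,3,"t2.png"); print(ctrl.sense()["tool_pos"])
c=vision.read_camera("scene"); crop(c,150,150,400,330,3,"s2.png")
E
```

```text
[ 605.5195505  -201.61636962   68.18554772]
```

View pics/t2.png

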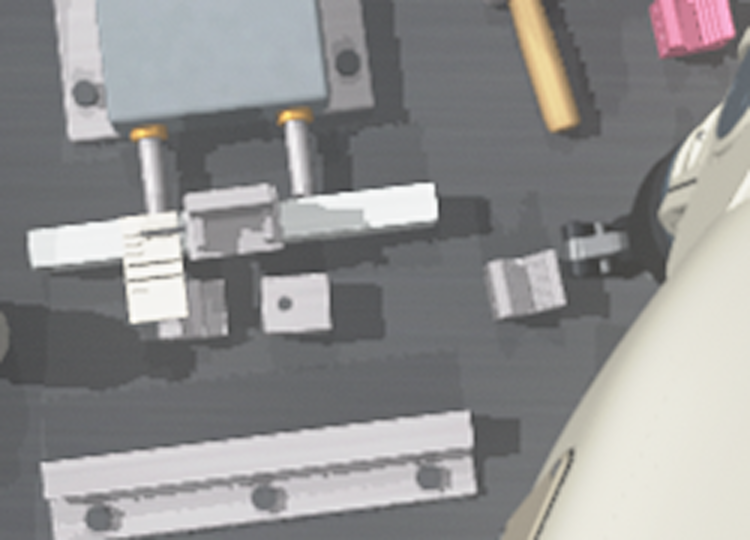

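View pics/s2.png

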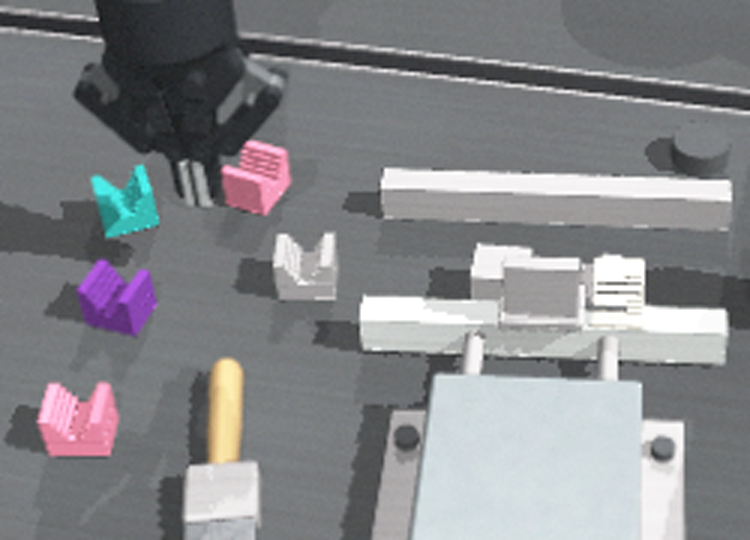

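Request:
carry_out(
  rows=[
    {"grip": 1, "xyz": [0, 0, -0.04], "rot": [0, 0, 0]},
    {"grip": 1, "xyz": [0, 0, -0.055], "rot": [0, 0, 0]},
    {"grip": 1, "xyz": [0, 0, -0.059], "rot": [0, 0, 0]},
    {"grip": 1, "xyz": [0, 0, -0.059], "rot": [0, 0, 0]},
    {"grip": 1, "xyz": [-0.0014, 0.01, -0.059], "rot": [0, 0, 0]},
    {"grip": 1, "xyz": [-0.0027, 0.02, -0.059], "rot": [0, 0, 0]},
    {"grip": 1, "xyz": [-0.0034, 0.025, -0.059], "rot": [0, 0, 0]},
    {"grip": 1, "xyz": [-0.0034, 0.025, -0.059], "rot": [0, 0, 0]},
    {"grip": 1, "xyz": [-0.0034, 0.025, -0.059], "rot": [0, 0, 0]},
  ],
)

```text
time_s: 2.8
tool_pos: [604.2, -175.3, 12.7]
eef_rot: [-0.049, 0.049, -0.705, 0.706]
ft_force: [-0.1, -1.0, 0.3]
opening: 0.4
```

```bash
python3 - <<'E'
from h import *
c=vision.read_camera("top"); crop(c,225,150,475,330,3,"t3.png"); s=ctrl.sense();print(s["tool_pos"],s["ft_force"])
E
```

```text
[ 604.14284067 -175.54683275   12.54185956] [ 0.28378054 -0.362846    0.43293532]
```

View pics/t3.png

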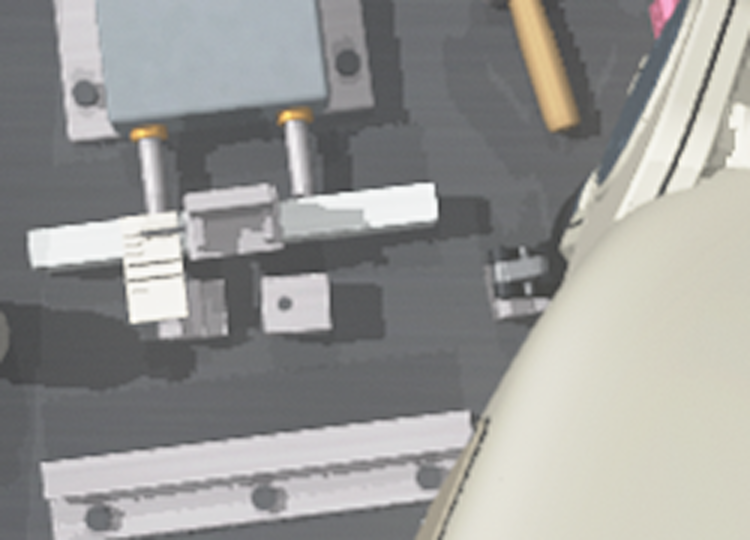

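Request:
carry_out(
  rows=[
    {"grip": 1, "xyz": [-0.0007, 0.005, 0], "rot": [0, 0, 0]},
    {"grip": 1, "xyz": [-0.0014, 0.01, 0], "rot": [0, 0, 0]},
    {"grip": 1, "xyz": [-0.0021, 0.015, 0], "rot": [0, 0, 0]},
    {"grip": 1, "xyz": [-0.0027, 0.02, 0], "rot": [0, 0, 0]},
    {"grip": 1, "xyz": [-0.0034, 0.025, 0], "rot": [0, 0, 0]},
    {"grip": 1, "xyz": [-0.0041, 0.03, 0], "rot": [0, 0, 0]},
    {"grip": 1, "xyz": [-0.0048, 0.035, 0], "rot": [0, 0, 0]},
    {"grip": 1, "xyz": [-0.0055, 0.04, 0], "rot": [0, 0, 0]},
    {"grip": 1, "xyz": [-0.0062, 0.045, 0], "rot": [0, 0, 0]},
    {"grip": 1, "xyz": [-0.0069, 0.05, 0], "rot": [0, 0, 0]},
    {"grip": 1, "xyz": [-0.0076, 0.055, 0], "rot": [0, 0, 0]},
    {"grip": 1, "xyz": [-0.0076, 0.055, 0], "rot": [0, 0, 0]},
  ],
)

```text
time_s: 4.05
tool_pos: [596.1, -119.7, 12.2]
eef_rot: [0.049, -0.049, 0.706, -0.705]
ft_force: [0.0, 0.5, -0.4]
opening: 0.0
```

```bash
python3 - <<'E'
from h import *
c=vision.read_camera("top"); crop(c,225,150,475,330,3,"t4.png"); s=ctrl.sense();print(s["tool_pos"],s["ft_force"])
c=vision.read_camera("scene"); crop(c,200,150,400,300,4,"s4.png")
E
```

```text
[ 596.03305533 -119.85162379   12.08654911] [-0.0997205  -0.85463728  0.72721101]
```

View pics/t4.png

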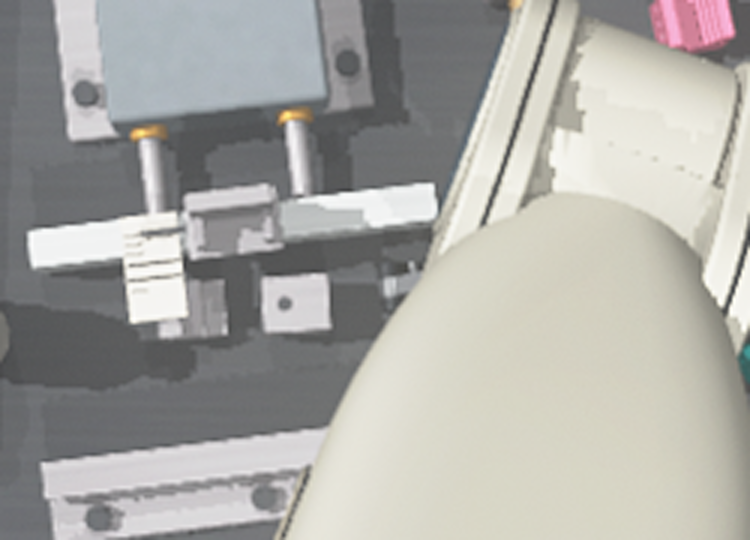

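View pics/s4.png

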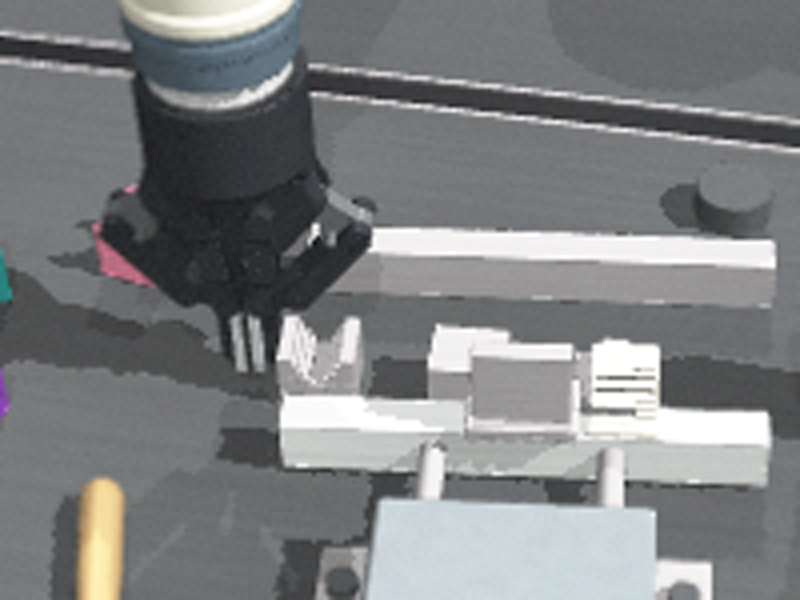

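```bash
python3 - <<'E'
from h import *
np.set_printoptions(precision=1,suppress=True)
s=vision.read_camera("scene"); crop(s,260,220,340,280,10,"s5.png")
t=vision.read_camera("top"); crop(t,310,220,380,270,10,"t5.png")
E
```

```text
(no output)
```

View pics/s5.png

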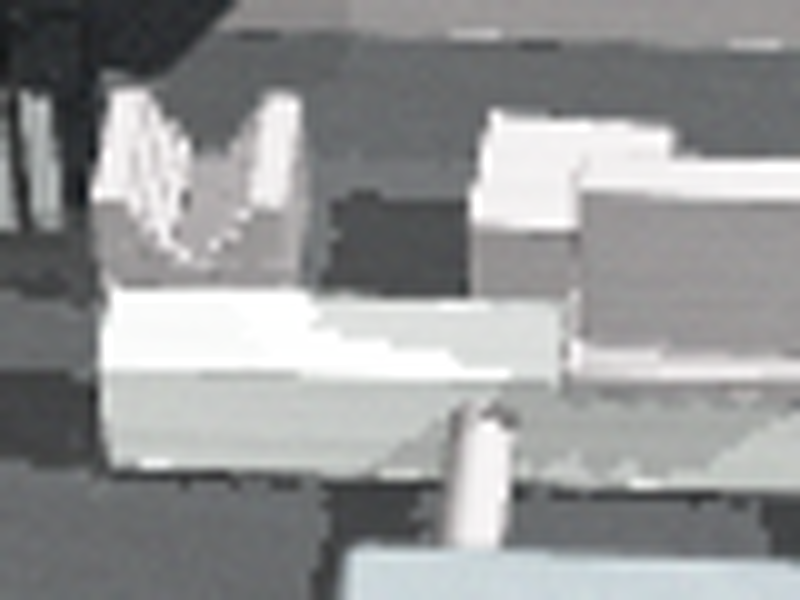

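View pics/t5.png

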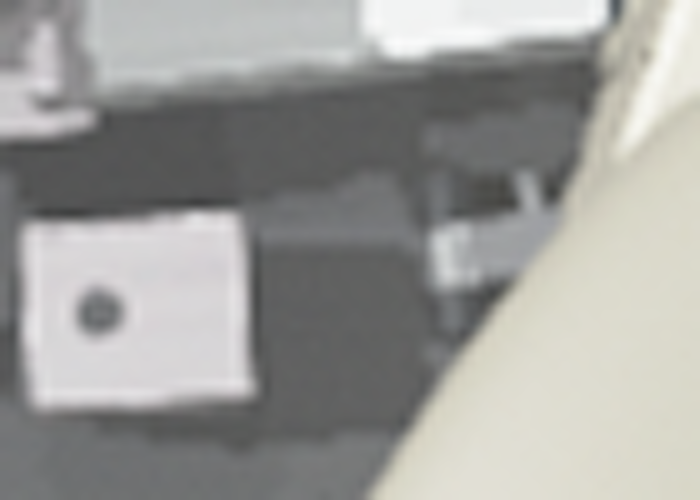

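```bash
python3 - <<'E'
from h import *
np.set_printoptions(precision=1,suppress=True)
s=vision.read_camera("scene")
p=onz(s,np.array([(95,197),(295,207),(300,95),(108,80),(470,222),(488,112)])/10+[260,220]-.45,30)
print(p[:,:2]); a=np.radians(7.9); G=np.array([[np.cos(a),np.sin(a)],[-np.sin(a),np.cos(a)]])
print((p[:,:2]-[621.5,17])@G.T)
E
```

```text
[[ 610.1 -102.7]
 [ 605.6  -65.4]
 [ 575.9  -72. ]
 [ 578.7 -109. ]
 [ 603.3  -32.6]
 [ 573.7  -35.9]]
[[ -27.7 -117. ]
 [ -27.1  -79.4]
 [ -57.4  -81.9]
 [ -59.7 -119. ]
 [ -24.9  -46.6]
 [ -54.6  -45.8]]
```

Request:
carry_out(
  rows=[
    {"grip": 1, "xyz": [-0.0007, 0.005, 0], "rot": [0, 0, 0]},
    {"grip": 1, "xyz": [-0.0014, 0.01, 0], "rot": [0, 0, 0]},
    {"grip": 1, "xyz": [-0.0021, 0.015, 0], "rot": [0, 0, 0]},
    {"grip": 1, "xyz": [-0.0027, 0.02, 0], "rot": [0, 0, 0]},
    {"grip": 1, "xyz": [-0.0033, 0.024, 0], "rot": [0, 0, 0]},
    {"grip": 1, "xyz": [-0.0033, 0.024, 0], "rot": [0, 0, 0]},
    {"grip": 1, "xyz": [-0.002, 0.014, 0], "rot": [0, 0, 0]},
    {"grip": 1, "xyz": [0, 0, 0], "rot": [0, 0, 0]},
    {"grip": 1, "xyz": [0, -0.01, 0.03], "rot": [0, 0, 0]},
    {"grip": 1, "xyz": [0, -0.01, 0.08], "rot": [0, 0, 0]},
    {"grip": 1, "xyz": [0, -0.01, 0.12], "rot": [0, 0, 0]},
  ],
)

```text
time_s: 5.4
tool_pos: [596.4, -132.5, 134.2]
eef_rot: [-0.048, 0.048, -0.705, 0.706]
ft_force: [1.1, 0.0, -0.1]
opening: 0.2
```

```bash
python3 - <<'E'
from h import *
s=vision.read_camera("scene"); crop(s,260,200,380,290,6,"s6.png"); print(ctrl.sense()["tool_pos"])
t=vision.read_camera("top"); crop(t,230,190,380,300,5,"t6.png")
E
```

```text
[ 598.75832122 -133.09663336  141.0626946 ]
```

View pics/s6.png

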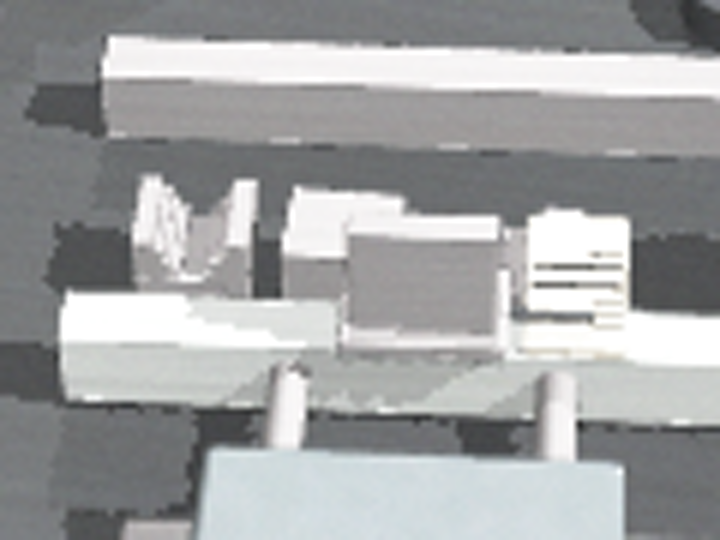

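View pics/t6.png

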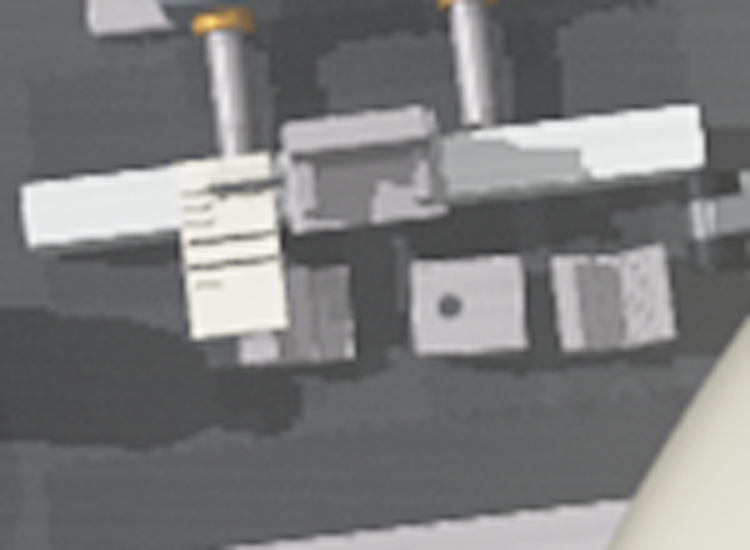

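The vee block now stands square beside the plain block, with its right edge inside the bar's right end (top crop 672 against 705). Next I go behind the lip.

Request:
carry_out(
  rows=[
    {"grip": 1, "xyz": [0.018, 0.04, 0], "rot": [0, 0, 0]},
    {"grip": 1, "xyz": [0.036, 0.08, 0], "rot": [0, 0, 0]},
    {"grip": 1, "xyz": [0.054, 0.12, 0], "rot": [0, 0, 0]},
    {"grip": 1, "xyz": [0.064, 0.152, 0], "rot": [0, 0, 0]},
    {"grip": 1, "xyz": [0.064, 0.152, 0], "rot": [0, 0, 0]},
    {"grip": 1, "xyz": [0.064, 0.152, 0], "rot": [0, 0, 0]},
    {"grip": 1, "xyz": [0.064, 0.152, -0.03], "rot": [0, 0, 0]},
    {"grip": 1, "xyz": [0.064, 0.152, -0.04], "rot": [0, 0, 0]},
    {"grip": 1, "xyz": [0.064, 0.152, -0.04], "rot": [0, 0, 0]},
  ],
)

```text
time_s: 6.4
tool_pos: [659.1, 20.0, 90.4]
eef_rot: [0.047, -0.049, 0.706, -0.705]
ft_force: [-0.3, 0.0, -0.0]
opening: -0.5
```

```bash
python3 - <<'E'
from h import *
s=vision.read_camera("scene"); crop(s,230,150,410,285,4,"s7.png"); print(ctrl.sense()["tool_pos"])
t=vision.read_camera("top"); crop(t,230,150,410,285,4,"t7.png")
E
```

```text
[659.83058936  20.14695248  91.84062942]
```

View pics/s7.png

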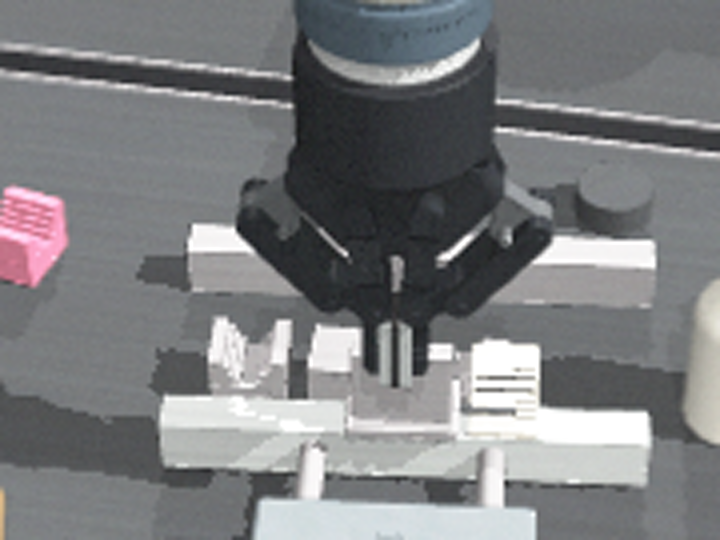

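View pics/t7.png

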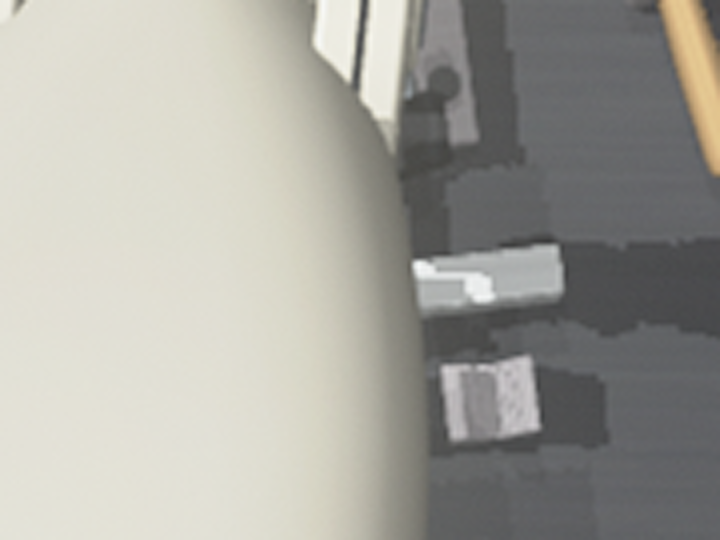

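Request:
carry_out(
  rows=[
    {"grip": 1, "xyz": [0, 0.001, -0.015], "rot": [0, 0, 0]},
    {"grip": 1, "xyz": [0, 0.001, -0.03], "rot": [0, 0, 0]},
    {"grip": 1, "xyz": [0, 0.001, -0.038], "rot": [0, 0, 0]},
    {"grip": 1, "xyz": [0, 0.001, -0.038], "rot": [0, 0, 0]},
    {"grip": 1, "xyz": [0, 0.001, -0.038], "rot": [0, 0, 0]},
  ],
)

```text
time_s: 7.0
tool_pos: [660.8, 22.2, 55.1]
eef_rot: [-0.049, 0.048, -0.705, 0.705]
ft_force: [-0.3, 0.2, 0.8]
opening: 0.2
```

```bash
python3 - <<'E'
from h import *
s=vision.read_camera("scene"); crop(s,260,190,380,280,6,"s8.png"); q=ctrl.sense();print(q["tool_pos"],q["ft_force"])
E
```

```text
[660.86184127  22.21877326  55.30575285] [-0.05842362 -0.48802557  0.66144675]
```

View pics/s8.png

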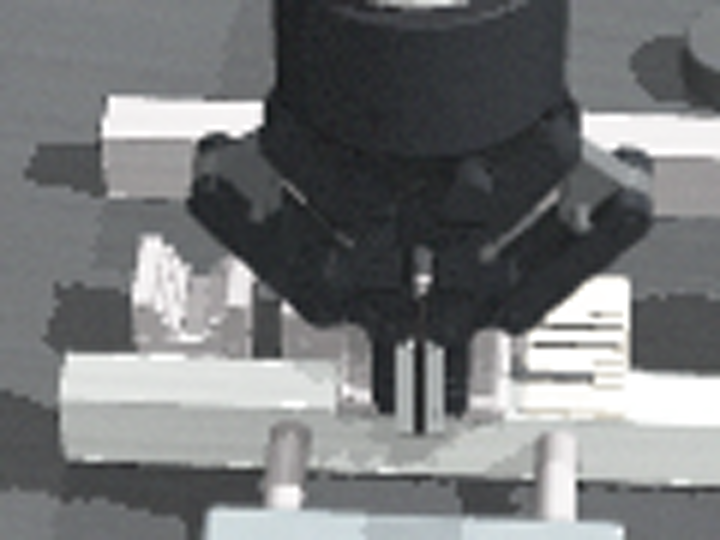

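Request:
carry_out(
  rows=[
    {"grip": 1, "xyz": [-0.005, -0.0007, 0], "rot": [0, 0, 0]},
    {"grip": 1, "xyz": [-0.0099, -0.0014, 0], "rot": [0, 0, 0]},
    {"grip": 1, "xyz": [-0.0149, -0.0021, 0], "rot": [0, 0, 0]},
    {"grip": 1, "xyz": [-0.0198, -0.0027, 0], "rot": [0, 0, 0]},
    {"grip": 1, "xyz": [-0.0248, -0.0034, 0], "rot": [0, 0, 0]},
    {"grip": 1, "xyz": [-0.0297, -0.0041, 0], "rot": [0, 0, 0]},
    {"grip": 1, "xyz": [-0.0347, -0.0048, 0], "rot": [0, 0, 0]},
    {"grip": 1, "xyz": [-0.0396, -0.0055, 0], "rot": [0, 0, 0]},
    {"grip": 1, "xyz": [-0.0446, -0.0062, 0], "rot": [0, 0, 0]},
    {"grip": 1, "xyz": [-0.0495, -0.0069, 0], "rot": [0, 0, 0]},
    {"grip": 1, "xyz": [-0.0545, -0.0076, 0], "rot": [0, 0, 0]},
    {"grip": 1, "xyz": [-0.0545, -0.0076, 0], "rot": [0, 0, 0]},
  ],
)

```text
time_s: 8.25
tool_pos: [606.1, 14.8, 54.8]
eef_rot: [0.049, -0.048, 0.705, -0.705]
ft_force: [5.4, 1.5, 2.3]
opening: 0.1
```

```bash
python3 - <<'E'
from h import *
s=vision.read_camera("scene"); crop(s,260,190,380,280,6,"s9.png"); q=ctrl.sense();print(q["tool_pos"],q["ft_force"])
t=vision.read_camera("top"); crop(t,230,180,390,300,5,"t9.png")
E
```

```text
[606.28229653  14.82697344  54.74337212] [6.29248917 1.14520357 2.78411476]
```

View pics/s9.png

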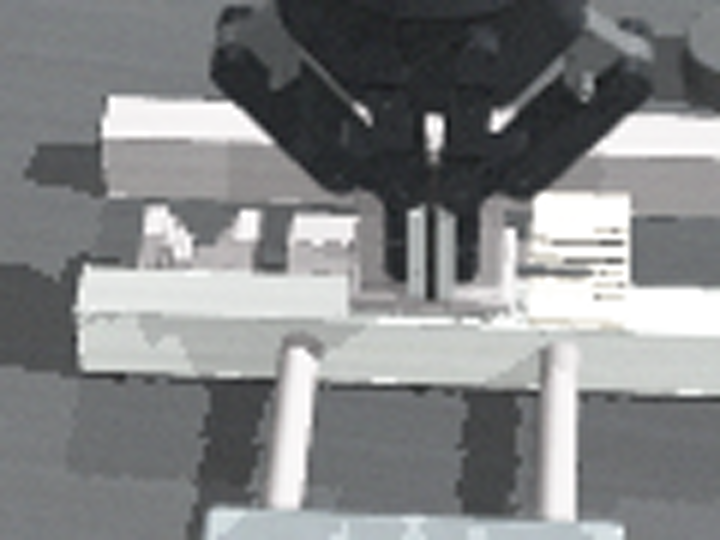

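View pics/t9.png

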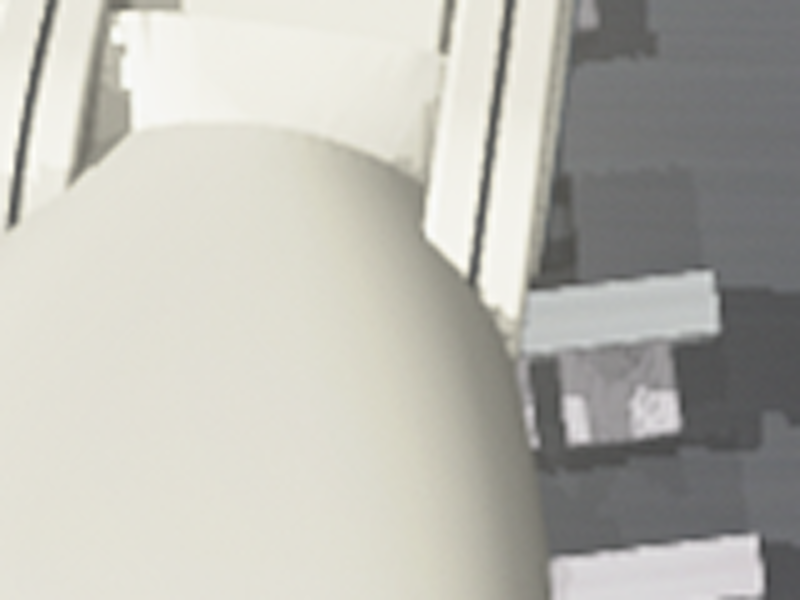

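```bash
python3 - <<'E'
from h import *
np.set_printoptions(precision=1,suppress=True)
s=vision.read_camera("scene"); crop(s,330,210,380,250,16,"s10.png")
p=onz(s,np.array([(77,310),(62,342)])/6+[260,190]-.42,32)
q=onz(s,np.array([(60,342)])/6+[260,190]-.42,32); print(p,)
E
```

```text
[[616.  -94.3  32. ]
 [630.4 -95.1  32. ]]
```

View pics/s10.png

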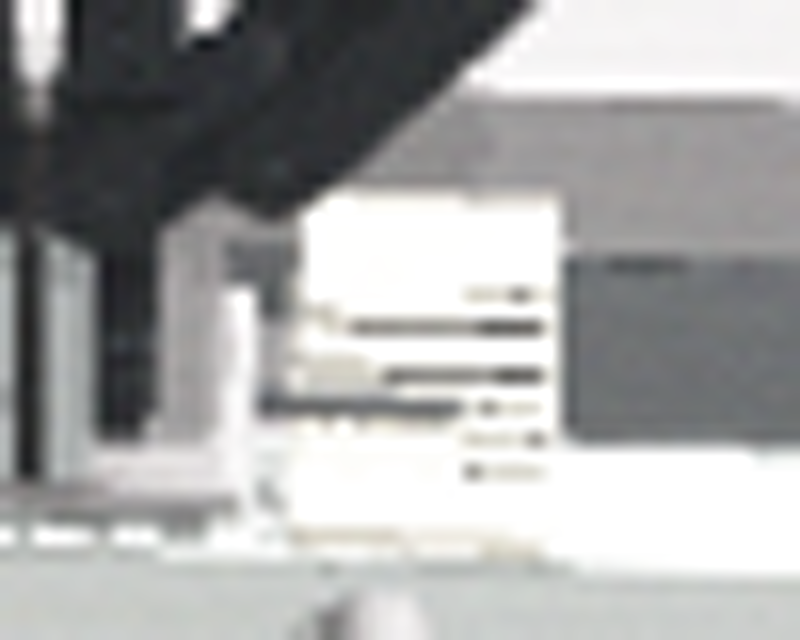

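Needle at about 9–10 mm (friction), bar out about 39.5 mm, so about 33 mm remain to hard contact.

Request:
carry_out(
  rows=[
    {"grip": 1, "xyz": [-0.005, -0.0007, 0], "rot": [0, 0, 0]},
    {"grip": 1, "xyz": [-0.0099, -0.0014, 0], "rot": [0, 0, 0]},
    {"grip": 1, "xyz": [-0.0149, -0.0021, 0], "rot": [0, 0, 0]},
    {"grip": 1, "xyz": [-0.0188, -0.0026, 0], "rot": [0, 0, 0]},
    {"grip": 1, "xyz": [-0.0218, -0.003, 0], "rot": [0, 0, 0]},
    {"grip": 1, "xyz": [-0.0248, -0.0034, 0], "rot": [0, 0, 0]},
    {"grip": 1, "xyz": [-0.0277, -0.0038, 0], "rot": [0, 0, 0]},
    {"grip": 1, "xyz": [-0.0277, -0.0038, 0], "rot": [0, 0, 0]},
  ],
)

```text
time_s: 9.2
tool_pos: [578.7, 11.0, 54.7]
eef_rot: [0.049, -0.048, 0.705, -0.705]
ft_force: [6.1, 1.4, 0.3]
opening: 0.1
```

```bash
python3 - <<'E'
from h import *
s=vision.read_camera("scene"); crop(s,330,190,380,230,16,"s11.png"); q=ctrl.sense();print(q["tool_pos"],q["ft_force"])
crop(s,260,170,380,260,6,"s11b.png")
t=vision.read_camera("top"); crop(t,310,220,390,280,10,"t11.png")
E
```

```text
[578.86571719  11.03572917  54.74324943] [5.80369408 1.28608314 2.20214268]
```

View pics/s11.png

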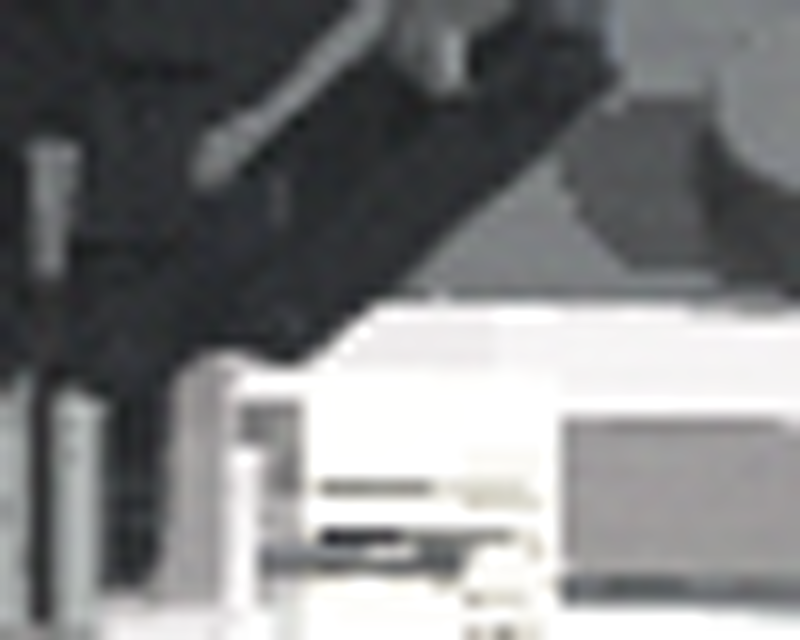

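View pics/t11.png

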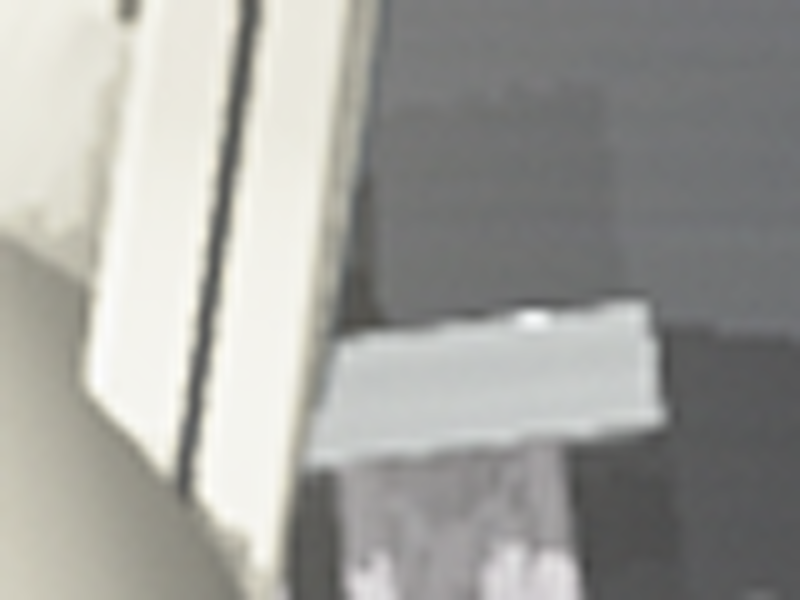

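Request:
carry_out(
  rows=[
    {"grip": 1, "xyz": [-0.002, -0.0003, 0], "rot": [0, 0, 0]},
    {"grip": 1, "xyz": [-0.004, -0.0005, 0], "rot": [0, 0, 0]},
    {"grip": 1, "xyz": [-0.005, -0.0007, 0], "rot": [0, 0, 0]},
    {"grip": 1, "xyz": [-0.005, -0.0007, 0], "rot": [0, 0, 0]},
  ],
)

```text
time_s: 9.7
tool_pos: [574.0, 10.4, 54.7]
eef_rot: [0.05, -0.048, 0.705, -0.705]
ft_force: [7.2, 1.9, 2.0]
opening: 0.1
```

```bash
python3 - <<'E'
from h import *
s=vision.read_camera("scene"); crop(s,330,195,380,235,16,"s12.png"); q=ctrl.sense();print(q["tool_pos"],q["ft_force"])
crop(s,260,170,380,260,6,"s12b.png")
E
```

```text
[574.03010184  10.39310492  54.739089  ] [6.63047131 1.88389583 2.02256402]
```

View pics/s12.png

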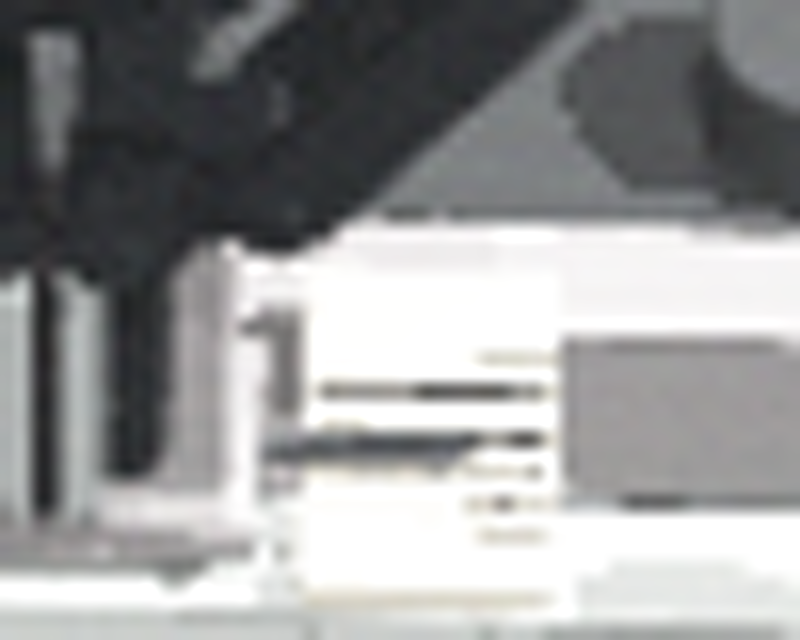

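View pics/s12b.png

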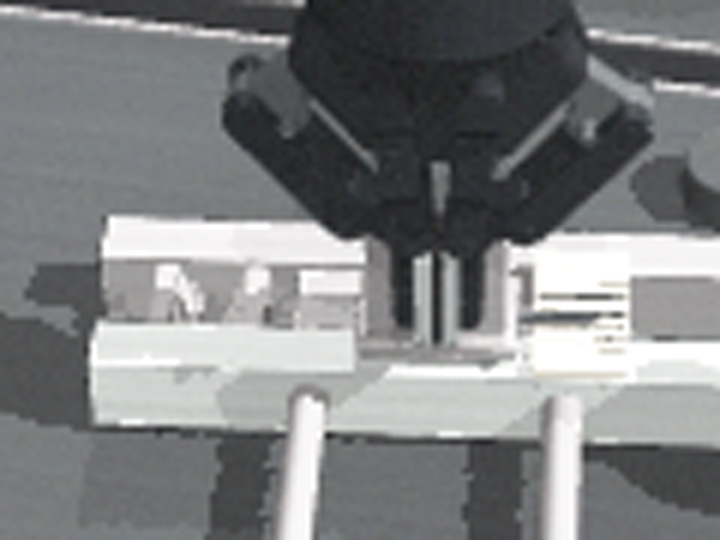

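```bash
python3 - <<'E'
from h import *
np.set_printoptions(precision=1,suppress=True)
s=vision.read_camera("scene"); 
p=onz(s,np.array([(90,363)])/6+[260,170]-.42,32);print(p)
f=onz(s,np.array([(105,260)])/6+[260,170]-.42,28);print(f)
# scale ticks at z36 : x of 0,5,10,16,24,30 along plate right side, and needle tip
k=onz(s,np.array([(515,y) for y in (535,503,472,438,390,358)])/16+[330,195]-.47,36)
a=np.radians(7.9);print(k[:,:2]@[np.cos(a),np.sin(a)])
n=onz(s,np.array([(400,450)])/16+[330,195]-.47,36);print(n, n[:,:2]@[np.cos(a),np.sin(a)])
k=onz(s,np.array([(400,y) for y in (390,)])/16+[330,195]-.47,36);print(k[:,:2]@[np.cos(a),np.sin(a)])
crop(s,270,205,350,240,10,"s13.png")
E
```

```text
[[586.1 -98.5  32. ]]
[[ 533.2 -108.3   28. ]]
[556.8 551.2 545.8 539.8 531.2 525.5]
[[541.3  46.9  36. ]] [542.6]
[532.]
```

View pics/s13.png

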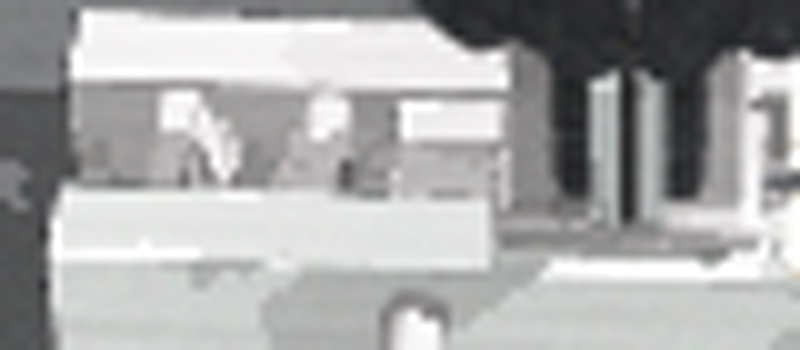

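```bash
python3 - <<'E'
import cv2
im=cv2.imread("pics/scene0.png")[225:265,330:380]; cv2.imwrite("pics/s0n.png",cv2.resize(im,None,fx=16,fy=16,interpolation=cv2.INTER_CUBIC))
E
```

```text
(no output)
```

View pics/s0n.png

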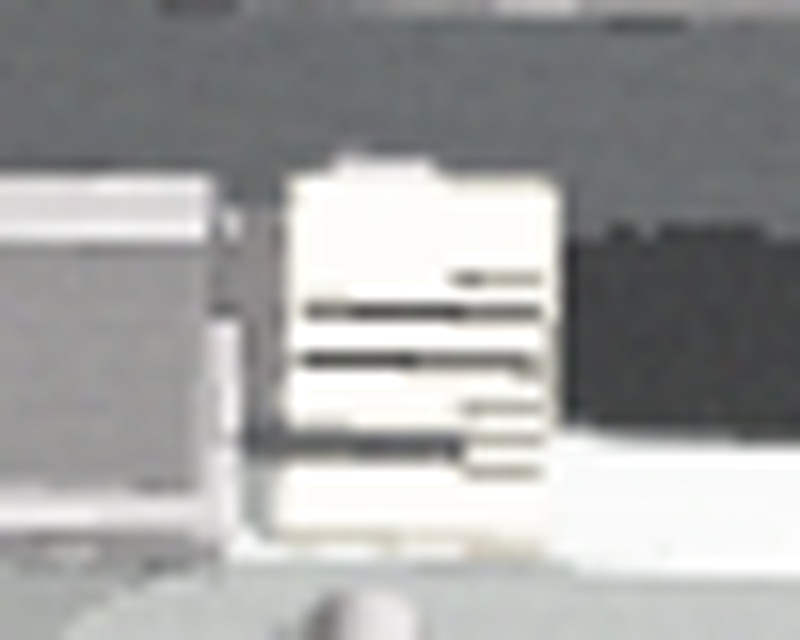

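At home the needle already shows +3.6 mm because it stands above the plate (parallax), so I subtract that. The true reading now is about 10 mm, and the force of 6.9 N roughly agrees.

Request:
carry_out(
  rows=[
    {"grip": 1, "xyz": [-0.002, -0.0003, 0], "rot": [0, 0, 0]},
    {"grip": 1, "xyz": [-0.004, -0.0005, 0], "rot": [0, 0, 0]},
    {"grip": 1, "xyz": [-0.006, -0.0008, 0], "rot": [0, 0, 0]},
    {"grip": 1, "xyz": [-0.008, -0.0011, 0], "rot": [0, 0, 0]},
    {"grip": 1, "xyz": [-0.0095, -0.0013, 0], "rot": [0, 0, 0]},
    {"grip": 1, "xyz": [-0.0095, -0.0013, 0], "rot": [0, 0, 0]},
  ],
)

```text
time_s: 10.4
tool_pos: [565.0, 9.1, 54.8]
eef_rot: [0.05, -0.048, 0.706, -0.705]
ft_force: [9.3, 1.6, -0.1]
opening: -0.1
```

```bash
python3 - <<'E'
from h import *
s=vision.read_camera("scene"); crop(s,330,190,380,230,16,"s14.png"); q=ctrl.sense();print(q["tool_pos"],q["ft_force"])
crop(s,260,170,380,260,6,"s14b.png")
E
```

```text
[565.06677935   9.14379631  54.77569274] [9.62982527 2.22243071 0.13166824]
```

View pics/s14.png

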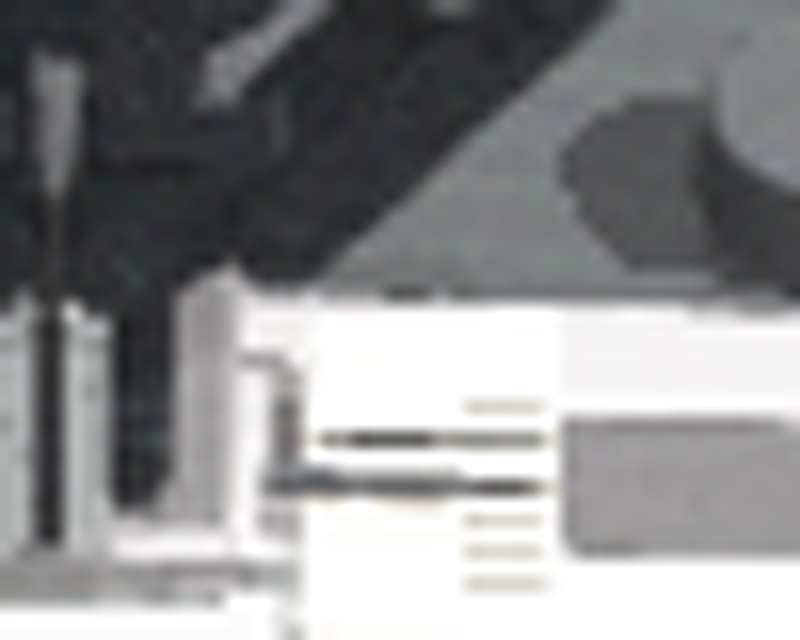

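View pics/s14b.png

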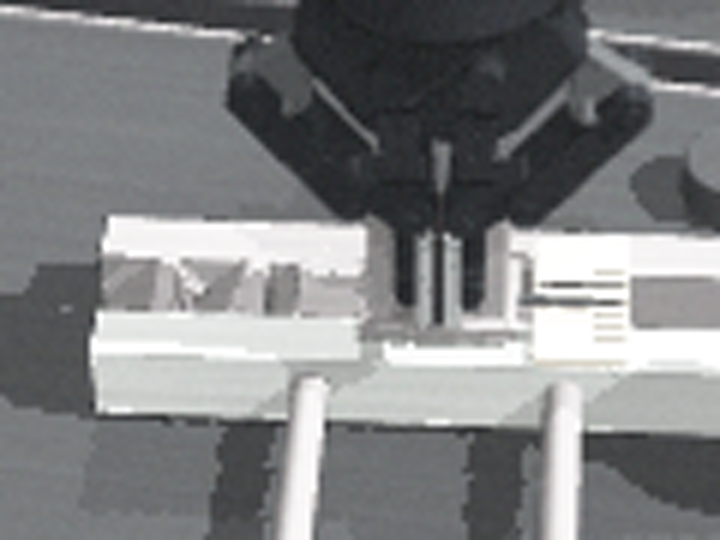

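Request:
carry_out(
  rows=[
    {"grip": 1, "xyz": [-0.002, -0.0003, 0], "rot": [0, 0, 0]},
    {"grip": 1, "xyz": [-0.004, -0.0005, 0], "rot": [0, 0, 0]},
    {"grip": 1, "xyz": [-0.0055, -0.0008, 0], "rot": [0, 0, 0]},
    {"grip": 1, "xyz": [-0.0055, -0.0008, 0], "rot": [0, 0, 0]},
  ],
)

```text
time_s: 10.85
tool_pos: [560.1, 8.4, 54.8]
eef_rot: [0.05, -0.047, 0.706, -0.705]
ft_force: [12.6, 3.3, -2.9]
opening: -0.2
```

```bash
python3 - <<'E'
from h import *
s=vision.read_camera("scene"); crop(s,330,190,380,230,16,"s15.png"); q=ctrl.sense();print(q["tool_pos"],q["ft_force"])
crop(s,260,170,380,260,6,"s15b.png")
E
```

```text
[560.17020056   8.46268835  54.8064057 ] [11.51214611  3.2639768  -1.38821925]
```

View pics/s15.png

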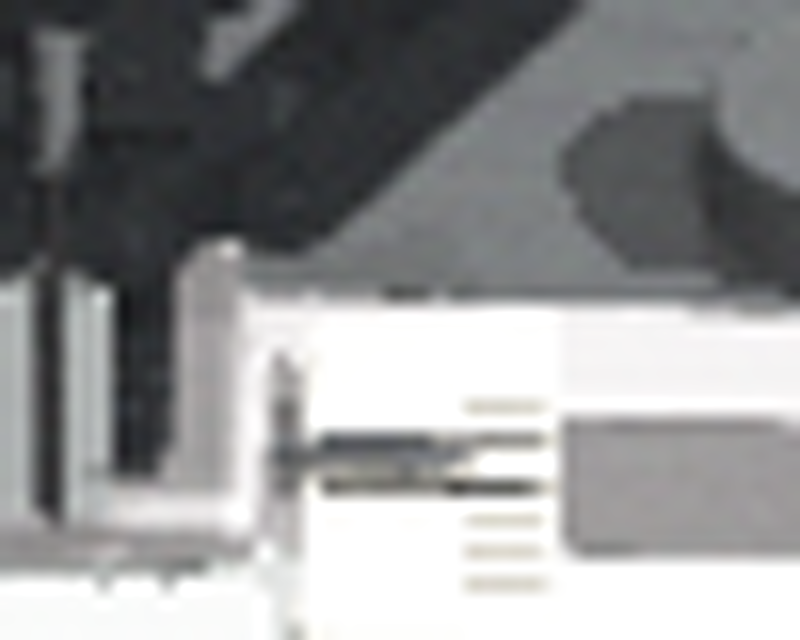

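The bar has stopped (ticks unchanged) and the true reading is about 18. I go 2 mm further and hold.

Request:
carry_out(
  rows=[
    {"grip": 1, "xyz": [-0.001, -0.0001, 0], "rot": [0, 0, 0]},
    {"grip": 1, "xyz": [-0.002, -0.0003, 0], "rot": [0, 0, 0]},
    {"grip": 1, "xyz": [-0.002, -0.0003, 0], "rot": [0, 0, 0]},
  ],
)

```text
time_s: 11.2
tool_pos: [558.5, 8.2, 54.8]
eef_rot: [0.051, -0.047, 0.706, -0.705]
ft_force: [14.1, 3.7, -2.7]
opening: -0.2
```

```bash
python3 - <<'E'
from h import *
s=vision.read_camera("scene"); crop(s,330,190,380,230,16,"s16.png"); q=ctrl.sense();print(q["tool_pos"],q["ft_force"])
crop(s,260,170,380,260,6,"s16b.png")
t=vision.read_camera("top"); crop(t,230,190,390,310,5,"t16.png")
E
```

```text
[558.46112058   8.19042765  54.82242103] [13.04410296  3.8472605  -3.27730559]
```

View pics/s16.png

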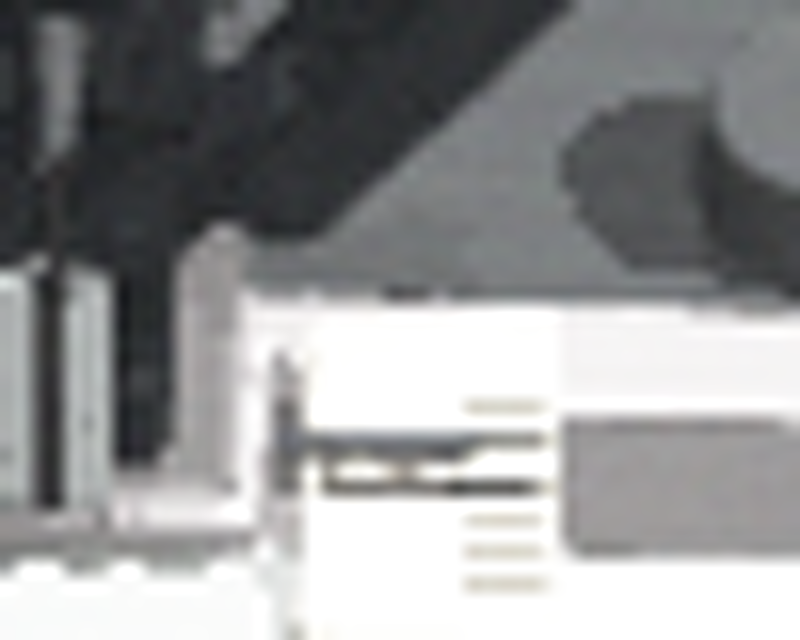

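View pics/s16b.png

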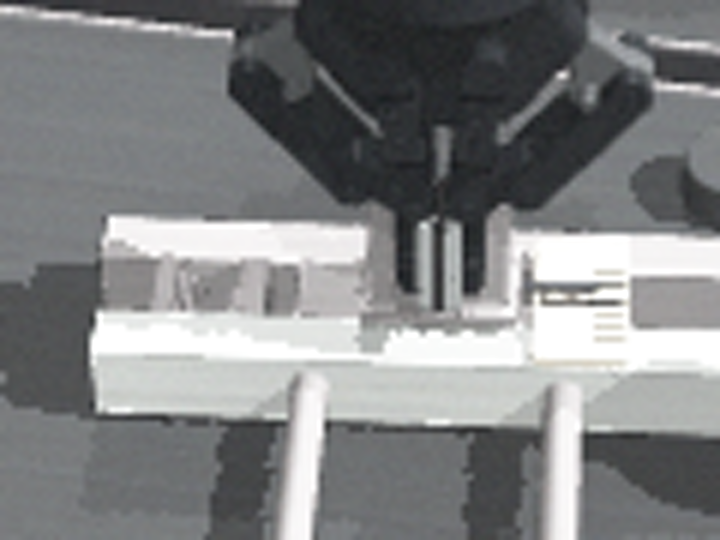

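View pics/t16.png

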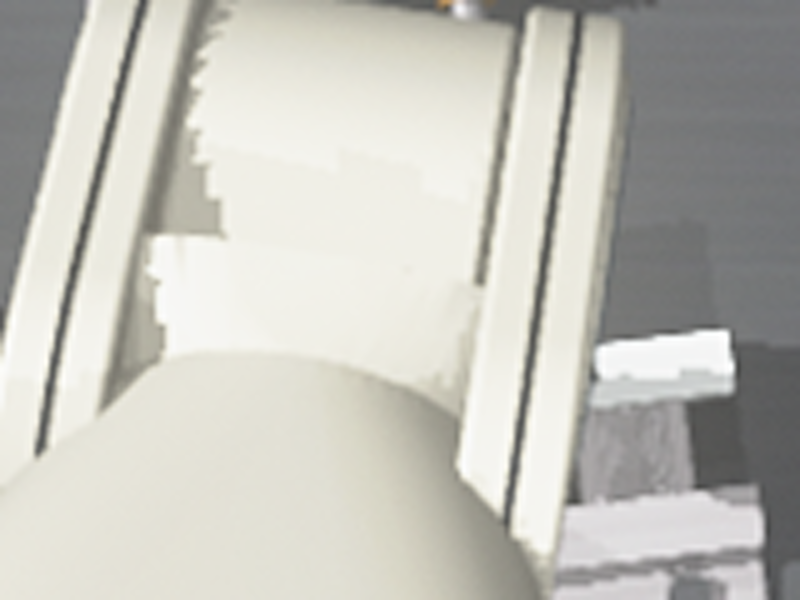

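True reading is about 19.3 mm by needle and by force (13.6 N), and the vee block is seen flush at the fence. I hold here.

Request:
carry_out(
  rows=[
    {"grip": 1, "xyz": [-0.0005, 0, 0], "rot": [0, 0, 0]},
    {"grip": 1, "xyz": [-0.0005, 0, 0], "rot": [0, 0, 0]},
    {"grip": 1, "xyz": [-0.0005, 0, 0], "rot": [0, 0, 0]},
    {"grip": 1, "xyz": [-0.0005, 0, 0], "rot": [0, 0, 0]},
    {"grip": 1, "xyz": [-0.0005, 0, 0], "rot": [0, 0, 0]},
    {"grip": 1, "xyz": [-0.0005, 0, 0], "rot": [0, 0, 0]},
    {"grip": 1, "xyz": [-0.0005, 0, 0], "rot": [0, 0, 0]},
    {"grip": 1, "xyz": [-0.0005, 0, 0], "rot": [0, 0, 0]},
    {"grip": 1, "xyz": [-0.0005, 0, 0], "rot": [0, 0, 0]},
    {"grip": 1, "xyz": [-0.0005, 0, 0], "rot": [0, 0, 0]},
    {"grip": 1, "xyz": [-0.0005, 0, 0], "rot": [0, 0, 0]},
    {"grip": 1, "xyz": [-0.0005, 0, 0], "rot": [0, 0, 0]},
  ],
)

```text
time_s: 12.5
tool_pos: [558.1, 8.1, 54.8]
eef_rot: [0.051, -0.047, 0.706, -0.705]
ft_force: [14.3, 3.2, -3.1]
opening: -0.1
```

Request:
carry_out(
  rows=[
    {"grip": 1, "xyz": [0, 0, 0], "rot": [0, 0, 0]},
    {"grip": 1, "xyz": [0, 0, 0], "rot": [0, 0, 0]},
    {"grip": 1, "xyz": [0, 0, 0], "rot": [0, 0, 0]},
    {"grip": 1, "xyz": [0, 0, 0], "rot": [0, 0, 0]},
    {"grip": 1, "xyz": [0, 0, 0], "rot": [0, 0, 0]},
    {"grip": 1, "xyz": [0, 0, 0], "rot": [0, 0, 0]},
    {"grip": 1, "xyz": [0, 0, 0], "rot": [0, 0, 0]},
    {"grip": 1, "xyz": [0, 0, 0], "rot": [0, 0, 0]},
    {"grip": 1, "xyz": [0, 0, 0], "rot": [0, 0, 0]},
    {"grip": 1, "xyz": [0, 0, 0], "rot": [0, 0, 0]},
  ],
)

```text
time_s: 13.5
tool_pos: [558.1, 8.2, 54.8]
eef_rot: [0.051, -0.047, 0.706, -0.705]
ft_force: [14.5, 4.1, -2.5]
opening: -0.3
```

```bash
python3 - <<'E'
from h import *
s=vision.read_camera("scene"); crop(s,330,190,380,230,16,"s17.png"); q=ctrl.sense();print(q["time_s"],q["tool_pos"],q["ft_force"])
E
```

```text
13.55 [558.08473518   8.1585      54.81208308] [12.91078282  2.77356412 -2.55437874]
```

View pics/s17.png

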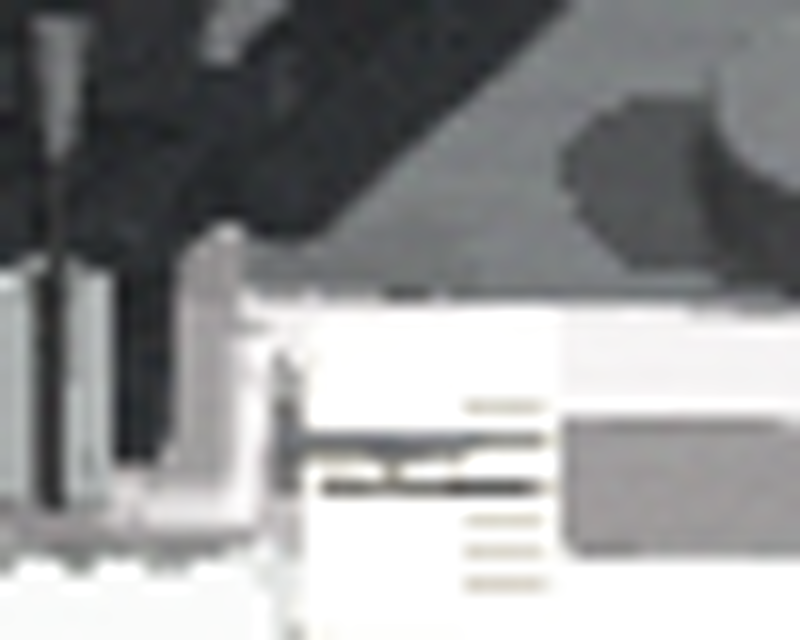

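Request:
carry_out(
  rows=[
    {"grip": 1, "xyz": [0.002, 0.0003, 0], "rot": [0, 0, 0]},
    {"grip": 1, "xyz": [0.004, 0.0005, 0], "rot": [0, 0, 0]},
    {"grip": 1, "xyz": [0.006, 0.0008, 0], "rot": [0, 0, 0]},
    {"grip": 1, "xyz": [0.008, 0.0011, 0], "rot": [0, 0, 0]},
    {"grip": 1, "xyz": [0.01, 0.0014, 0], "rot": [0, 0, 0]},
    {"grip": 1, "xyz": [0.012, 0.0016, 0], "rot": [0, 0, 0]},
    {"grip": 1, "xyz": [0.014, 0.0019, 0], "rot": [0, 0, 0]},
    {"grip": 1, "xyz": [0.016, 0.0022, 0], "rot": [0, 0, 0]},
    {"grip": 1, "xyz": [0.018, 0.0025, 0], "rot": [0, 0, 0]},
    {"grip": 1, "xyz": [0.02, 0.0027, 0], "rot": [0, 0, 0]},
    {"grip": 1, "xyz": [0.022, 0.003, 0], "rot": [0, 0, 0]},
    {"grip": 1, "xyz": [0.024, 0.0033, 0], "rot": [0, 0, 0]},
  ],
)

```text
time_s: 14.75
tool_pos: [579.4, 11.1, 54.1]
eef_rot: [-0.048, 0.049, -0.705, 0.705]
ft_force: [2.3, 0.6, 2.0]
opening: 0.2
```

Request:
carry_out(
  rows=[
    {"grip": 1, "xyz": [0.002, 0.0003, 0], "rot": [0, 0, 0]},
    {"grip": 1, "xyz": [0.004, 0.0005, 0], "rot": [0, 0, 0]},
    {"grip": 1, "xyz": [0.006, 0.0008, 0], "rot": [0, 0, 0]},
    {"grip": 1, "xyz": [0.008, 0.0011, 0], "rot": [0, 0, 0]},
    {"grip": 1, "xyz": [0.01, 0.0014, 0], "rot": [0, 0, 0]},
    {"grip": 1, "xyz": [0.012, 0.0016, 0], "rot": [0, 0, 0]},
  ],
)

```text
time_s: 15.35
tool_pos: [591.7, 12.8, 54.1]
eef_rot: [0.049, -0.049, 0.705, -0.705]
ft_force: [1.6, 0.9, -0.8]
opening: -0.0
```

```bash
python3 - <<'E'
from h import *
s=vision.read_camera("scene"); crop(s,260,180,380,270,6,"s18.png"); q=ctrl.sense();print(q["time_s"],q["tool_pos"],q["ft_force"])
E
```

```text
15.4 [592.00299651  12.87664614  54.13714201] [ 3.17396278  0.15392518 -0.62112375]
```

View pics/s18.png

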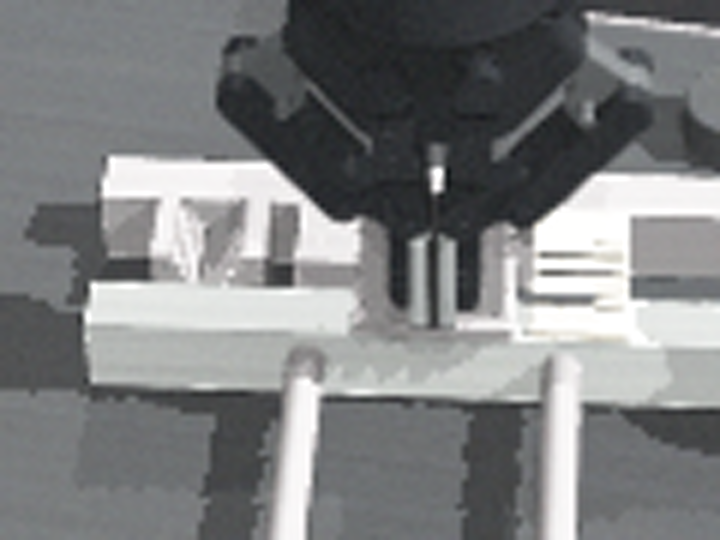

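Request:
carry_out(
  rows=[
    {"grip": 1, "xyz": [0.0025, 0.0003, 0], "rot": [0, 0, 0]},
    {"grip": 1, "xyz": [0.005, 0.0007, 0], "rot": [0, 0, 0]},
    {"grip": 1, "xyz": [0.0075, 0.001, 0], "rot": [0, 0, 0]},
    {"grip": 1, "xyz": [0.01, 0.0014, 0], "rot": [0, 0, 0]},
    {"grip": 1, "xyz": [0.0125, 0.0017, 0], "rot": [0, 0, 0]},
    {"grip": 1, "xyz": [0.015, 0.0021, 0], "rot": [0, 0, 0]},
    {"grip": 1, "xyz": [0.0175, 0.0024, 0], "rot": [0, 0, 0]},
    {"grip": 1, "xyz": [0.02, 0.0027, 0], "rot": [0, 0, 0]},
    {"grip": 1, "xyz": [0.0225, 0.0031, 0], "rot": [0, 0, 0]},
    {"grip": 1, "xyz": [0.025, 0.0034, 0], "rot": [0, 0, 0]},
    {"grip": 1, "xyz": [0.0275, 0.0038, 0], "rot": [0, 0, 0]},
    {"grip": 1, "xyz": [0.03, 0.0041, 0], "rot": [0, 0, 0]},
  ],
)

```text
time_s: 16.6
tool_pos: [621.8, 16.9, 54.3]
eef_rot: [0.049, -0.049, 0.705, -0.705]
ft_force: [2.0, 0.8, -1.1]
opening: 0.1
```

Request:
carry_out(
  rows=[
    {"grip": 1, "xyz": [0.002, 0.0003, 0], "rot": [0, 0, 0]},
    {"grip": 1, "xyz": [0.004, 0.0005, 0], "rot": [0, 0, 0]},
    {"grip": 1, "xyz": [0.006, 0.0008, 0], "rot": [0, 0, 0]},
    {"grip": 1, "xyz": [0.008, 0.0011, 0], "rot": [0, 0, 0]},
    {"grip": 1, "xyz": [0.01, 0.0014, 0], "rot": [0, 0, 0]},
    {"grip": 1, "xyz": [0.012, 0.0016, 0], "rot": [0, 0, 0]},
    {"grip": 1, "xyz": [0.014, 0.0019, 0], "rot": [0, 0, 0]},
    {"grip": 1, "xyz": [0.016, 0.0022, 0], "rot": [0, 0, 0]},
    {"grip": 1, "xyz": [0.018, 0.0025, 0], "rot": [0, 0, 0]},
    {"grip": 1, "xyz": [0.02, 0.0027, 0], "rot": [0, 0, 0]},
    {"grip": 1, "xyz": [0.022, 0.003, 0], "rot": [0, 0, 0]},
    {"grip": 1, "xyz": [0.023, 0.0032, 0], "rot": [0, 0, 0]},
  ],
)

```text
time_s: 17.8
tool_pos: [644.9, 20.1, 54.3]
eef_rot: [-0.049, 0.049, -0.705, 0.705]
ft_force: [0.5, 0.4, 0.7]
opening: 0.3
```

Request:
carry_out(
  rows=[
    {"grip": 1, "xyz": [0.001, 0.0001, 0], "rot": [0, 0, 0]},
    {"grip": 1, "xyz": [0.002, 0.0003, 0], "rot": [0, 0, 0]},
    {"grip": 1, "xyz": [0.003, 0.0004, 0], "rot": [0, 0, 0]},
    {"grip": 1, "xyz": [0.004, 0.0005, 0], "rot": [0, 0, 0]},
    {"grip": 1, "xyz": [0.005, 0.0007, 0], "rot": [0, 0, 0]},
    {"grip": 1, "xyz": [0.006, 0.0008, 0], "rot": [0, 0, 0]},
    {"grip": 1, "xyz": [0.007, 0.001, 0], "rot": [0, 0, 0]},
    {"grip": 1, "xyz": [0.008, 0.0011, 0], "rot": [0, 0, 0]},
    {"grip": 1, "xyz": [0.009, 0.0012, 0], "rot": [0, 0, 0]},
    {"grip": 1, "xyz": [0.01, 0.0014, 0], "rot": [0, 0, 0]},
    {"grip": 1, "xyz": [0.011, 0.0015, 0], "rot": [0, 0, 0]},
    {"grip": 1, "xyz": [0.012, 0.0016, 0], "rot": [0, 0, 0]},
  ],
)

```text
time_s: 19.0
tool_pos: [656.7, 21.7, 54.3]
eef_rot: [-0.049, 0.049, -0.705, 0.705]
ft_force: [0.5, -0.9, -0.6]
opening: 0.0
```

```bash
python3 - <<'E'
from h import *
s=vision.read_camera("scene"); crop(s,260,190,380,280,6,"s19.png"); q=ctrl.sense();print(q["time_s"],q["tool_pos"],q["ft_force"])
E
```

```text
19.05 [656.81690098  21.66658534  54.25995168] [-0.27978922 -0.94937277  0.27799451]
```

View pics/s19.png

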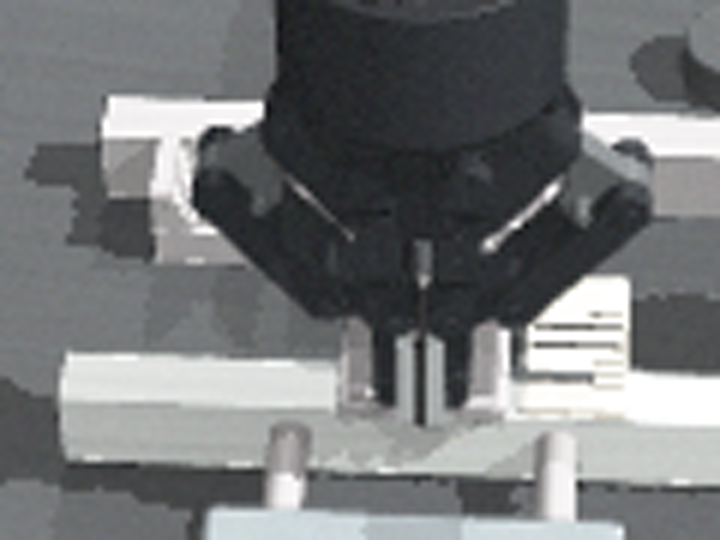

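The bar matches its home picture (same rows as s8) and the contact force is gone. I back off 3 mm and lift clear.

Request:
carry_out(
  rows=[
    {"grip": 1, "xyz": [0.002, 0.0003, 0], "rot": [0, 0, 0]},
    {"grip": 1, "xyz": [0.005, 0.0007, 0], "rot": [0, 0, 0]},
    {"grip": 1, "xyz": [0.005, 0.0007, 0], "rot": [0, 0, 0]},
    {"grip": 1, "xyz": [0.005, 0.0007, 0.02], "rot": [0, 0, 0]},
    {"grip": 1, "xyz": [0.005, 0.0007, 0.06], "rot": [0, 0, 0]},
    {"grip": 1, "xyz": [0.005, 0.0007, 0.1], "rot": [0, 0, 0]},
    {"grip": 1, "xyz": [0.005, 0.0007, 0.14], "rot": [0, 0, 0]},
    {"grip": 1, "xyz": [0, -0.05, 0.15], "rot": [0, 0, 0]},
    {"grip": 1, "xyz": [-0.02, -0.1, 0.15], "rot": [0, 0, 0]},
    {"grip": 1, "xyz": [-0.04, -0.15, 0.15], "rot": [0, 0, 0]},
    {"grip": 1, "xyz": [-0.06, -0.2, 0.15], "rot": [0, 0, 0]},
    {"grip": 1, "xyz": [-0.08, -0.25, 0.15], "rot": [0, 0, 0]},
  ],
)

```text
time_s: 20.25
tool_pos: [582.1, -213.9, 204.4]
eef_rot: [-0.049, 0.049, -0.705, 0.705]
ft_force: [0.8, -0.6, -0.1]
opening: 0.2
```

Request:
carry_out(
  rows=[
    {"grip": 1, "xyz": [-0.04, -0.04, 0], "rot": [0, 0, 0]},
    {"grip": 1, "xyz": [-0.08, -0.08, 0], "rot": [0, 0, 0]},
    {"grip": 1, "xyz": [-0.12, -0.12, 0], "rot": [0, 0, 0]},
    {"grip": 1, "xyz": [-0.16, -0.15, 0], "rot": [0, 0, 0]},
    {"grip": 1, "xyz": [-0.16, -0.15, 0], "rot": [0, 0, 0]},
    {"grip": 1, "xyz": [-0.16, -0.15, 0], "rot": [0, 0, 0]},
  ],
)

```text
time_s: 20.85
tool_pos: [421.0, -364.1, 204.5]
eef_rot: [-0.047, 0.047, -0.705, 0.706]
ft_force: [0.7, 0.4, 0.5]
opening: -0.0
```

```bash
python3 - <<'E'
from h import *
s=vision.read_camera("scene"); cv2.imwrite("pics/s20.png",s["image"][:,:,::-1]);crop(s,230,190,430,340,4,"s20c.png"); q=ctrl.sense();print(q["time_s"],q["tool_pos"],q["ft_force"])
t=vision.read_camera("top"); crop(t,225,180,425,330,4,"t20.png")
E
```

```text
20.9 [ 422.18122712 -363.15442673  204.45044715] [ 0.64701373 -0.13725997  0.00517561]
```

View pics/s20c.png

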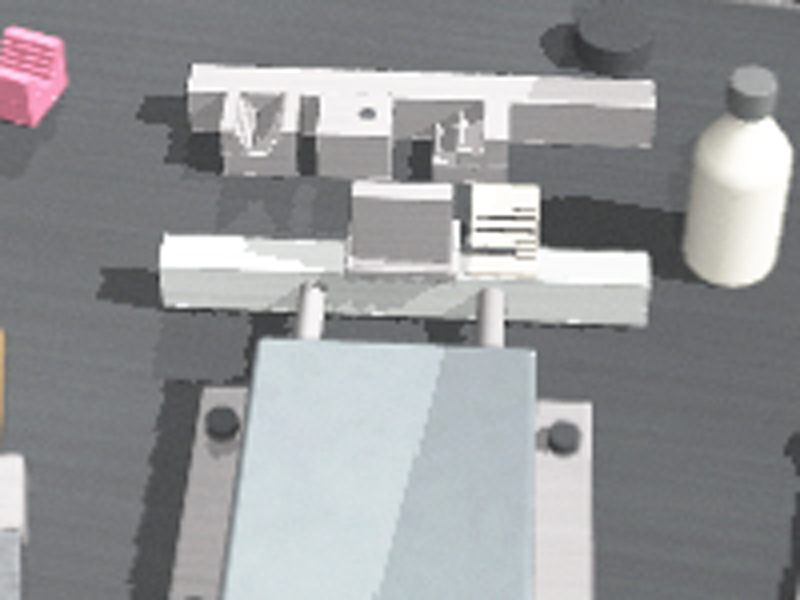

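View pics/t20.png

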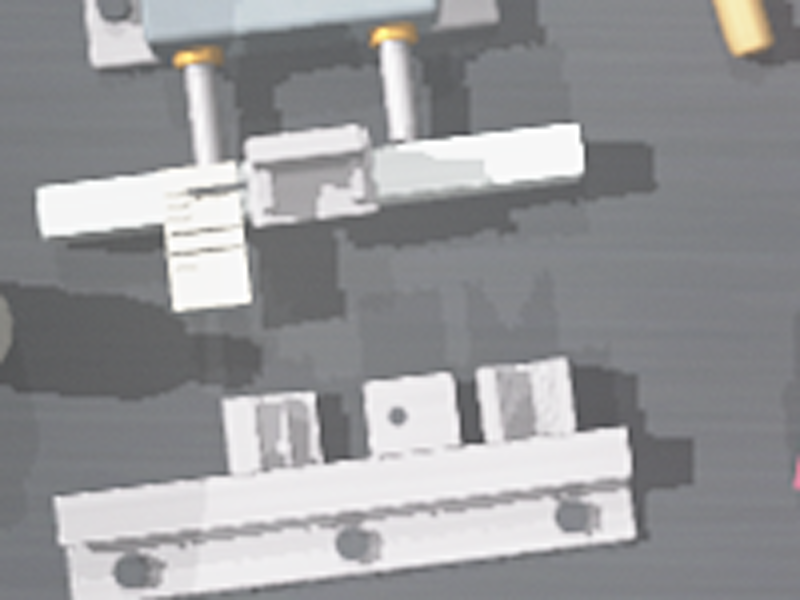

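All three blocks are flush and square at the fence. The bar, slide and needle match the starting pictures, and the bottle and disc are in the same pixels as before. I hand in.

```bash
python3 -c "
from plant import ctrl
print(ctrl.sign_off())"
```

```text
the job is handed in; nothing more can be done
None
```

The job is done and handed in at about 21 s of the 64 s allowed.

- **Blocks:** The stray was the grey vee block. I nudged it in beside the plain block with the shut fingers, wholly in front of the bar. I then drew the lip until the bar seated all three blocks on the fence.
- **Hold:** I held the needle between the long lines for about 2.7 s. The true reading was about 18 to 19.5 mm, with a pull of 12–15 N.
- **Return:** I eased the bar and slide home with the fingers behind the lip all the way, at 20–25 mm/s and 10 mm/s for the last stretch.

**Last checks:** The final pictures show the three blocks flush and square, and the bar, slide and needle where they were at the start. The bottle and the steel disc had not shifted. The parts of the brush and wrench in view looked unmoved, but I did not check them separately, and I did not measure the blocks' final poses.

**Disagreements:**
- The two cameras differed by up to about 5 mm, so I used their mean.
- The needle looks 3.6 mm high even at home because it stands above the plate. After subtracting that, the reading agreed with the force to within 1–2 mm, and with a slightly larger gap of about 2 mm at one point before the blocks seated.

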